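# Find the worn spring foot and mark it

### The job

One of the three spring-mounted machine feet on the board has gone soft. Working from left to right, press each round rubber pad with the fingertips until it clearly gives, feel which one is the softest, then push the steel tag in front of that one all the way down and leave the other two tags standing. Only press and push: do not pinch or pull up anything, and leave the padlock, lock cylinder and tin where they are.

Things in the scene. Friction and masses are not known exactly. Their poses are not given: they have to be found in the camera images.
- board: Bare metal board, 112 (its x) x 250 (its y) x 10 mm, fixed to the bench, carrying three spring-mounted machine feet that look alike, side by side 80 mm apart along its y. Origin at the centre of its underside; its x points away from the robot (yaw -0.17 to 0.12 rad), its +y to the robot's left. Nothing on it comes loose.
- mount_a: One of the three machine feet, fixed on the board; base 96 (x) x 58 (y) x 5 mm, axes parallel to the board's, origin at the centre of the base's underside (on the board's top). 14 mm behind the origin (+x) is the round pad on its spring, 28 mm in front (-x) its tag. Any foot may stand left, middle or right; which one is soft cannot be seen.
- pad_a_top (a point): Centre of the top face of the round black rubber pad of mount_a, 36 mm across, 12 mm thick, 68 mm above the bench when free. Moves down with the pad.
- pad_a (a joint): How far the pad of mount_a is pressed down, m: 0 free, 0.014 on its stop. Springs back by itself. All three start to yield at about 1 N; after that the spring decides: the softest reaches its stop at about 5 N, the two others sink 3 to 5 mm at 5 N and need 13 to 20 N for the stop.
- tag_a_top (a point): Centre of the top face of the tag of mount_a: a plain steel tab with a head 14 (x) x 32 (y) x 9 mm, standing in a slotted grey guide block 18 x 38 mm in front of the pad (42 mm between centres). Top 67 to 70 mm above the bench at the start, 52 mm when fully down (soft foot).
- tag_a (a joint): How far the tag of mount_a is pushed down, m: 0 to 0.003 at the start, 0.018 fully down on the soft foot, with the head just above its guide block (solid stop); on the two firm feet a catch stops the tag at 0.012 already, and theirs are not to be pushed. Stiff to move (about 3 N) and stays where it is left; it can also be pulled up (negative), which is wrong.
- mount_b: One of the three machine feet, fixed on the board; base 96 (x) x 58 (y) x 5 mm, axes parallel to the board's, origin at the centre of the base's underside (on the board's top). 14 mm behind the origin (+x) is the round pad on its spring, 28 mm in front (-x) its tag. Any foot may stand left, middle or right; which one is soft cannot be seen.
- pad_b_top (a point): Centre of the top face of the round black rubber pad of mount_b, 36 mm across, 12 mm thick, 68 mm above the bench when free. Moves down with the pad.
- pad_b (a joint): How far the pad of mount_b is pressed down, m: 0 free, 0.014 on its stop. Springs back by itself. All three start to yield at about 1 N; after that the spring decides: the softest reaches its stop at about 5 N, the two others sink 3 to 5 mm at 5 N and need 13 to 20 N for the stop.
- tag_b_top (a point): Centre of the top face of the tag of mount_b: a plain steel tab with a head 14 (x) x 32 (y) x 9 mm, standing in a slotted grey guide block 18 x 38 mm in front of the pad (42 mm between centres). Top 67 to 70 mm above the bench at the start, 52 mm when fully down (soft foot).
- tag_b (a joint): How far the tag of mount_b is pushed down, m: 0 to 0.003 at the start, 0.018 fully down on the soft foot, with the head just above its guide block (solid stop); on the two firm feet a catch stops the tag at 0.012 already, and theirs are not to be pushed. Stiff to move (about 3 N) and stays where it is left; it can also be pulled up (negative), which is wrong.
- mount_c: One of the three machine feet, fixed on the board; base 96 (x) x 58 (y) x 5 mm, axes parallel to the board's, origin at the centre of the base's underside (on the board's top). 14 mm behind the origin (+x) is the round pad on its spring, 28 mm in front (-x) its tag. Any foot may stand left, middle or right; which one is soft cannot be seen.
- pad_c_top (a point): Centre of the top face of the round black rubber pad of mount_c, 36 mm across, 12 mm thick, 68 mm above the bench when free. Moves down with the pad.
- pad_c (a joint): How far the pad of mount_c is pressed down, m: 0 free, 0.014 on its stop. Springs back by itself. All three start to yield at about 1 N; after that the spring decides: the softest reaches its stop at about 5 N, the two others sink 3 to 5 mm at 5 N and need 13 to 20 N for the stop.
- tag_c_top (a point): Centre of the top face of the tag of mount_c: a plain steel tab with a head 14 (x) x 32 (y) x 9 mm, standing in a slotted grey guide block 18 x 38 mm in front of the pad (42 mm between centres). Top 67 to 70 mm above the bench at the start, 52 mm when fully down (soft foot).
- tag_c (a joint): How far the tag of mount_c is pushed down, m: 0 to 0.003 at the start, 0.018 fully down on the soft foot, with the head just above its guide block (solid stop); on the two firm feet a catch stops the tag at 0.012 already, and theirs are not to be pushed. Stiff to move (about 3 N) and stays where it is left; it can also be pulled up (negative), which is wrong.
- padlock: Loose brass padlock lying flat, 63 x 42 x 19 mm, left of the board; leave alone. Origin at the centre of its underside.
- lock_cylinder: Loose brass lock cylinder lying on its side, 32 x 68 x 17 mm, left of the board; leave alone. Origin at the centre of its underside.
- tin: Loose small round metal tin with a lid, 46 mm across, 32 mm high, behind the board; leave alone. Origin at the centre of its underside.

How it is judged:
By the outcome, as a careful person would: the job done as asked, in the order asked, and still so for the second after the job is handed in, with the robot touching nothing.
It also fails if it takes over 48 s, if anything falls off the work surface, if the arm or the gripper's body presses on something with over 40 N, if the wrist force passes 120 N, or if a joint passes its speed limit or range.

### The arm

A 6-joint arm with a two-finger parallel gripper is mounted at the origin on a cart in front of the work surface, level with it; the furniture and walls round the work are solid. World frame = base frame: x ahead of the robot, y to its left, z up, the work surface at z = 0. Lengths are in m, angles in rad, forces in N, time in s.
With the tool pointing down it reaches from about 0.25 to 0.8 m from the base axis. Payload 3.9 kg.
Tool frame: the origin (TCP) lies between the finger pads; the fingertips stand 17 mm ahead of it and the grasp point (between the pads) lies 2 mm behind it; z points along the fingers, y is the line along which they close (so a half turn about z gives the same grasp; the last joint's range is limited). The gripper opens to 85 mm and grips with 20 to 120 N. Pads are 22 mm wide; open, the fingers measure 114 mm over their backs; the gripper's body (76 mm by 85 mm) begins 54 mm behind the grasp point. The pads swing forward as they close: fully open they stand 13 mm farther back than shut.
Start: joints at [1.285, 0.26, -0.138, 1.173, 0, 1.571], TCP at [0.148, 0.504, 0.219] pointing down, gripper open.
Joint ranges: [-2.78, 2.78], [-0.83, 1.72], [-1.28, 1.37], [-1.9, 2.12], [-1.57, 1.48], [-3.14, 3.14]. Speed limits (rad/s): [2.57, 2.57, 3.14, 3.14, 3.14, 3.14].

### API

Orientations are given as a unit quaternion [w, x, y, z].
In Python, from station import r gives the robot as it stands.
- The arm moves only by the shell command python3 -m inch 'ROWS' [FORCE]. ROWS is JSON, one flat list of numbers, 7 for each row, row after row: the turn, a rotation vector about the tool's x, y, z in degrees, then the shift along the tool's x, y, z in cm, then the finger opening in cm, from 0 to 8.54. In form: [wx, wy, wz, dx, dy, dz, claw, wx, wy, wz, dx, dy, dz, claw, ...]. A call has 1 to 5 rows; each row is the pose to reach, as a shift and turn from the pose commanded when the call began, along the tool's axes at that moment; what a row does not reach only later rows make up. A row lasts 1/8 s, in which the tool goes at most 62.5 mm and 10.7 degrees, less where a joint would pass 70% of its speed; a pose out of reach is approached as far as the arm can. A call with a gripper value outside its range is refused whole. The fingers move at their own pace and stop on an object; FORCE is the grip in N (left out, the last holds). Time passes only in rows, so rows that repeat a pose let the fingers close. It gives the time, the measured TCP pose, the force, the opening and the grip force at its end, in the units of the state.
- r.read_state(): the state, without advancing time (a new reading comes with each control period).
- r.get_image(name): name is "scene" or "top" or "wrist"; returns (picture, depth): 384x512x3 uint8, red, green, blue; 384x512 float32, m along the optical axis (not along the pixel's ray), 0 where there is no reading.
- r.camera_params(name): a dict with "fx", "fy", "cx", "cy" (pixels), "distortion" ([k1, k2, p1, p2, k3] as OpenCV has them; the pictures are not rectified), "R" (3x3) and "t" (3): a world point X has camera coordinates R X + t. Camera axes: x right, y down, z forward; pixel columns grow to the right and rows downward; lengths in m; the calibration is good to about 2 mm. A picture is of the moment at which its call begins: read the wrist's pose just before it. camera_params takes no time and is no camera call; for the wrist camera it gives the pose at the moment of the call.
- r.job_done(): hands the job in; it is judged then, once.
The state is a dict: "time_s": time; "joint_positions": joint angles; "qd": joint speeds; "joint_efforts": joint torques, N m; "position": TCP position; "tool_rot": TCP orientation; "wrist_force": force on the tool from outside, world axes, zero at the start; "ft_torque": the same for the moment, N m; "opening": finger opening in m; "grip_force": force on a finger pad.
Only numpy, scipy, OpenCV 4.12 (cv2) and the standard library are available. Lean on these libraries where they do the work, as an engineer would, in place of code of your own. Each camera call takes 0.05 s, during which the arm holds its last target. There are 200 camera calls.

## Working session

There is one attempt and no reset: what is moved stays moved. The work goes in short steps, Python scripts to look and compute and a shell command to move; the robot and the scene stay as the last step left them, time stands still between calls to the robot, and variables do not carry over. Pictures are saved under pics/ and viewed, at most 10 in all, crops included, and the job is handed in when it is done.

```bash
ls; mkdir -p pics
python3 - <<'E'
from station import r
import cv2
s=r.read_state();print({k:(v if not hasattr(v,'round') else v) for k,v in s.items()})
for n in("top","scene"):
    im,d=r.get_image(n);cv2.imwrite(f"pics/{n}0.png",im[:,:,::-1]);import numpy as np;np.save(f"pics/{n}0.npy",d)
    p=r.camera_params(n);print(n,p)
E
```

```text
pics
{'time_s': 0.0, 'joint_positions': array([ 1.28498818e+00,  2.60651395e-01, -1.39375929e-01,  1.17268348e+00,
        4.52046630e-06,  1.57081833e+00]), 'qd': array([ 0.00122037, -0.00045304,  0.00194896, -0.00047073, -0.00024206,
        0.00135093]), 'joint_efforts': array([-5.65207611e-04, -4.05676639e+01,  2.53924763e+01,  1.86431251e-02,
       -1.37553566e-04,  3.74401267e-06]), 'position': array([0.14781586, 0.50303131, 0.21827942]), 'tool_rot': array([-1.38555133e-04,  1.42429011e-01,  9.89804557e-01, -9.47161939e-04]), 'wrist_force': array([-0.09722168,  0.31291032,  1.02622039]), 'ft_torque': array([ 0.03826344,  0.0122207 , -0.01020631]), 'grip_force': 0.0, 'opening': 0.08488517194684178}
top {'fx': 382.17021988382544, 'fy': 382.17021988382544, 'cx': 250.49427103689706, 'cy': 192.04983947760007, 'distortion': array([0.00168526, 0.        , 0.        , 0.        , 0.        ]), 'R': array([[-0.02216709, -0.99966765, -0.01316122],
       [-0.9921662 ,  0.02361581, -0.12267245],
       [ 0.12294249,  0.01033882, -0.99235994]]), 't': array([-0.13527201,  0.52198704,  1.0268154 ])}
scene {'fx': 393.00999926905223, 'fy': 393.00999926905223, 'cx': 255.82140084737077, 'cy': 185.36684958761458, 'distortion': array([0.04630395, 0.        , 0.        , 0.        , 0.        ]), 'R': array([[ 0.84463307, -0.5353368 ,  0.00307973],
       [-0.29975773, -0.47769655, -0.82580343],
       [ 0.44355414,  0.69657772, -0.56394965]]), 't': array([-0.51933996,  0.1299871 ,  0.79871091])}
```

View pics/top0.png

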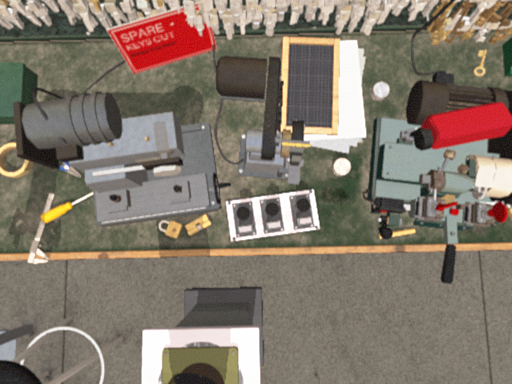

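View pics/scene0.png

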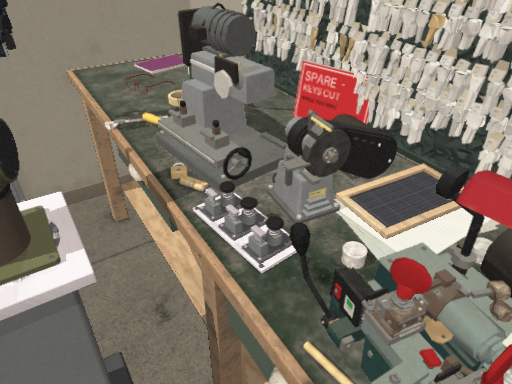

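The top view shows the white board at about (230–318, 190–240), with three dark pads and the tags below them. The padlock and cylinder are at (170,228) and (200,224), and the tin is at (342,167). A grinder stands behind the board. Next I measure it.

```bash
cat > h.py <<'E'
import numpy as np, cv2
from station import r
def ray(p,uv,z):
    K=np.array([[p['fx'],0,p['cx']],[0,p['fy'],p['cy']],[0,0,1]])
    q=cv2.undistortPoints(np.array(uv,float).reshape(-1,1,2),K,p['distortion']).reshape(-1,2)
    d=np.c_[q,np.ones(len(q))]@p['R']; c=-p['R'].T@p['t']
    return c+d*((z-c[2])/d[:,2])[:,None]
E
python3 - <<'E'
from h import *
im=cv2.imread('pics/top0.png');d=np.load('pics/top0.npy');p=r.camera_params('top')
c=im[180:250,220:330];cv2.imwrite('pics/topc.png',cv2.resize(c,None,fx=7,fy=7,interpolation=cv2.INTER_CUBIC))
g=cv2.cvtColor(im,cv2.COLOR_BGR2GRAY)
m=(im.min(2)>170).astype(np.uint8);m[:180]=0;m[250:]=0;m[:,:220]=0;m[:,330:]=0
pts=np.argwhere(m)[:,::-1].astype(np.float32)
rc=cv2.minAreaRect(pts);b=cv2.boxPoints(rc);print(rc);print(ray(p,b,0.01).round(4), ray(p,[rc[0]],0.01))
k=(g<70).astype(np.uint8);n,l,st,ce=cv2.connectedComponentsWithStats(k[185:245,225:325])
for i in range(1,n):
    if st[i,4]>30: 
        uv=ce[i]+[225,185];print(st[i],uv,ray(p,[uv],.068).round(4),d[int(uv[1]),int(uv[0])])
E
```

```text
((272.2189636230469, 214.87277221679688), (40.636802673339844, 90.35997772216797), 82.01067352294922)
[[ 0.4976 -0.0736  0.01  ]
 [ 0.5273 -0.3268  0.01  ]
 [ 0.4139 -0.3376  0.01  ]
 [ 0.3848 -0.0878  0.01  ]] [[ 0.45550928 -0.20643677  0.01      ]]
[59  0 29  7 73] [300.08219178 187.53424658] [[ 0.5232 -0.2803  0.068 ]] 1.0906281
[ 72  13  13  15 139] [302.8057554  204.76978417] [[ 0.4769 -0.2858  0.068 ]] 1.0119382
[ 41  18  13  14 139] [271.70503597 208.97122302] [[ 0.4676 -0.2029  0.068 ]] 1.0146192
[ 12  21  13  15 142] [242.86619718 212.94366197] [[ 0.4588 -0.1261  0.068 ]] 1.0147943
```

View pics/topc.png

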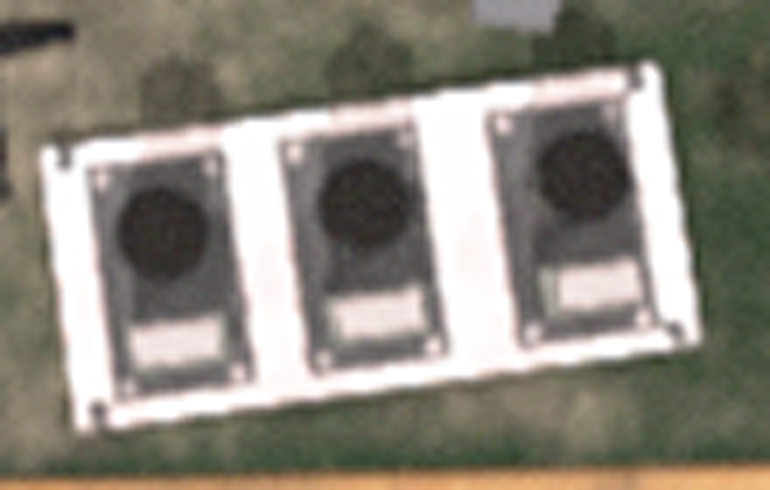

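Left, middle and right pads are at crop (163,232), (364,203) and (583,174), with pale tags at (178,342), (376,314) and (597,287). Board yaw is about 0.113 rad. I'll check the obstacles and work out the travel.

```bash
cat >> h.py <<'E'
from scipy.spatial.transform import Rotation as Ro
YAW=0.113
def delta(xyz,yaw=YAW):
    s=r.read_state();R=Ro.from_quat(np.r_[s['tool_rot'][1:],s['tool_rot'][0]])
    # target: tool z down, tool y along board y
    ty=np.array([-np.sin(yaw),np.cos(yaw),0]);tz=np.array([0,0,-1.]);T=Ro.from_matrix(np.c_[np.cross(ty,tz),ty,tz])
    w=(R.inv()*T).as_rotvec(degrees=True)
    return w.round(2), (R.inv().apply(np.array(xyz)-s['position'])*100).round(2)
E
python3 - <<'E'
from h import *
p=r.camera_params('top');d=np.load('pics/top0.npy')
v,u=np.mgrid[0:384,0:512];x=(u-p['cx'])/p['fx']*d;y=(v-p['cy'])/p['fy']*d
X=(np.stack([x,y,d],-1)-p['t'])@p['R']
ok=d>0
for xs in np.arange(.3,.72,.04):
    print(round(xs,2),[int(1000*X[...,2][ok&(abs(X[...,0]-xs)<.02)&(abs(X[...,1]-ys)<.03)].max(initial=-1)) for ys in np.arange(.5,-.5,-.06)])
for uv in[(243,213),(272,209),(303,205),(245,229),(274,225),(305,221)]: print(X[uv[1],uv[0]].round(4), ray(p,[uv],.068).round(4))
tg=ray(p,[(245.4,228.9),(273.7,224.9),(305.3,221.0)],.0685);print(tg.round(4))
print(delta([.33,-.05,.219]),delta([.4588,-.1261,.13]))
E
```

```text
0.3 [-789, -780, -787, -788, -786, -787, -787, -790, -787, -791, -786, -788, -790, -789, -790, -786, -786]
0.34 [9, 9, 5, 6, 5, 5, 6, 5, 6, 6, 5, 6, 5, 6, 6, 6, 6]
0.38 [10, 12, 5, 4, 5, 5, 6, 21, 4, 5, 18, 17, 12, 5, 6, 5, 216]
0.42 [4, 10, 6, 5, 77, 18, 14, 23, 21, 19, 72, 70, 72, 72, 18, 6, 216]
0.46 [5, 32, 31, 3, 80, 121, 119, 80, 80, 80, 72, 72, 71, 72, 18, 5, 115]
0.5 [6, 24, 28, 26, 81, 146, 115, 121, 146, 108, 20, 20, 69, 162, 17, 6, 108]
0.54 [4, 9, 4, 27, 313, 252, 253, 288, 287, 113, 114, 5, 166, 167, 13, 5, 105]
0.58 [29, 4, 14, 349, 340, 333, 320, 287, 287, 85, 21, 204, 235, 238, 6, 37, 61]
0.62 [27, 6, 15, 353, 359, 361, 360, 265, 256, 33, 34, 215, 244, 242, 5, 35, 45]
0.66 [26, -1000, -1000, 353, 365, 360, 361, 256, 254, 32, 19, 211, 224, 222, 11, 13, 9]
0.7 [-1000, -1000, -1000, 337, 353, 347, 350, -1000, 233, 43, 20, 193, 197, 23, 26, 26, 11]
[ 0.4585 -0.1266  0.0704] [[ 0.4586 -0.1265  0.068 ]]
[ 0.4674 -0.2036  0.0692] [[ 0.4675 -0.2037  0.068 ]]
[ 0.4762 -0.2862  0.0682] [[ 0.4762 -0.2863  0.068 ]]
[ 0.4163 -0.1309  0.0676] [[ 0.4162 -0.1309  0.068 ]]
[ 0.425  -0.2077  0.0689] [[ 0.425  -0.2077  0.068 ]]
[ 0.4339 -0.2903  0.0645] [[ 0.4337 -0.2899  0.068 ]]
[[ 0.4165 -0.132   0.0685]
 [ 0.4253 -0.2069  0.0685]
 [ 0.4337 -0.2906  0.0685]]
(array([-1.000e-01, -2.000e-02, -2.285e+01]), array([-3.307e+01, -4.793e+01,  2.000e-02])) (array([-1.000e-01, -2.000e-02, -2.285e+01]), array([-47.57, -51.58,   8.93]))
```

Run:
```python
from h import *
def cloud(n):
    p=r.camera_params(n);d=np.load(f'pics/{n}0.npy')
    v,u=np.mgrid[0:384,0:512];K=np.array([[p['fx'],0,p['cx']],[0,p['fy'],p['cy']],[0,0,1]])
    q=cv2.undistortPoints(np.stack([u,v],-1).reshape(-1,1,2).astype(float),K,p['distortion']).reshape(384,512,2)
    X=(np.dstack([q*d[...,None],d])-p['t'])@p['R'];return X[d>0]
for n in('top','scene'):
    X=cloud(n);print(n)
    for ys in np.arange(-.06,-.37,-.03):
        row=[]
        for z0 in(.1,.13,.16,.2,.25):
            m=(X[:,2]>z0)&(abs(X[:,1]-ys)<.015)&(X[:,0]<.7)&(X[:,0]>.3)
            row.append(round(float(X[m,0].min(initial=9)),3))
        print(round(ys,2),row)
```

```text
top
-0.06 [0.499, 9.0, 9.0, 9.0, 9.0]
-0.09 [0.523, 9.0, 9.0, 9.0, 9.0]
-0.12 [9.0, 9.0, 9.0, 9.0, 9.0]
-0.15 [0.593, 0.597, 0.6, 9.0, 9.0]
-0.18 [0.58, 0.58, 0.58, 0.591, 9.0]
-0.21 [0.548, 0.548, 0.55, 0.591, 9.0]
-0.24 [0.52, 0.52, 0.522, 0.571, 9.0]
-0.27 [0.519, 0.519, 0.519, 0.571, 9.0]
-0.3 [0.596, 0.596, 0.596, 0.596, 9.0]
-0.33 [9.0, 9.0, 9.0, 9.0, 9.0]
-0.36 [9.0, 9.0, 9.0, 9.0, 9.0]
scene
-0.06 [0.501, 9.0, 9.0, 9.0, 9.0]
-0.09 [0.52, 9.0, 9.0, 9.0, 9.0]
-0.12 [9.0, 9.0, 9.0, 9.0, 9.0]
-0.15 [0.593, 0.595, 0.599, 9.0, 9.0]
-0.18 [0.578, 0.578, 0.578, 0.594, 9.0]
-0.21 [0.547, 0.548, 0.577, 0.594, 9.0]
-0.24 [0.519, 0.519, 0.519, 0.571, 9.0]
-0.27 [0.519, 0.519, 0.519, 0.569, 9.0]
-0.3 [0.579, 0.594, 0.594, 0.594, 9.0]
-0.33 [9.0, 9.0, 9.0, 9.0, 9.0]
-0.36 [9.0, 9.0, 9.0, 9.0, 9.0]
```

```bash
python3 -m inch '[0,0,-10,-8,-6,0,0, 0,0,-20,-14,-12,0,0, 0,0,-22.85,-18,-18,0,0, 0,0,-22.85,-22,-24,0,0, 0,0,-22.85,-25,-30,0,0]' 40
```

```text
time_s: 0.72
position: [0.2808, 0.2248, 0.2189]
tool_rot: [0.0, -0.057, 0.998, -0.0]
wrist_force: [1.3, 0.1, 0.7]
opening: 0.0004
grip_force: 0.0
```

Run:
```python
from h import *
print(r.read_state()['joint_positions'].round(2), delta([.4507,-.1270,.219]), delta([.4507,-.1270,.095]))
```

```text
[ 0.68 -0.03 -0.47  1.12 -0.    0.56] (array([-0.02,  0.03,  0.03]), array([-12.9 , -36.88,   0.  ])) (array([-0.02,  0.03,  0.03]), array([-12.89, -36.87,  12.4 ]))
```

```bash
python3 -m inch '[0,0,0,-1,-6,0,0, 0,0,0,-3,-11.5,0,0, 0,0,0,-5,-17,0,0, 0,0,0,-7,-22.5,0,0, 0,0,0,-9,-28,0,0]'; python3 -m inch '[0,0,0,-1.5,-4,1,0, 0,0,0,-3.3,-7.5,4,0, 0,0,0,-3.9,-8.9,8,0, 0,0,0,-3.9,-8.9,11,0, 0,0,0,-3.9,-8.9,11.5,0]';  python3 - <<'E'
from h import *
print(r.read_state()['wrist_force'],delta([.4507,-.1270,.085]))
im,_=r.get_image('scene');cv2.imwrite('pics/s1.png',cv2.resize(im[150:290,160:330,::-1],None,fx=4,fy=4))
E
```

```text
time_s: 1.35
position: [0.4016, -0.0433, 0.219]
tool_rot: [0.0, -0.056, 0.998, 0.0]
wrist_force: [1.0, 0.9, -0.1]
opening: -0.0003
grip_force: 0.0
time_s: 1.98
position: [0.4477, -0.1251, 0.1019]
tool_rot: [-0.003, -0.056, 0.998, 0.001]
wrist_force: [0.2, -0.1, -0.1]
opening: 0.0001
grip_force: 0.0
[ 0.22793378 -0.05554428 -0.09930372] (array([ 0.13, -0.3 , -0.03]), array([-0.28, -0.23,  1.69]))
```

View pics/s1.png

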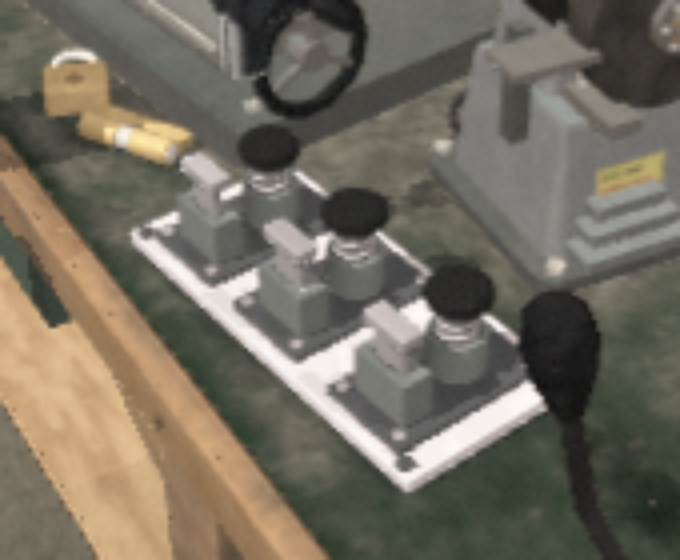

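The picture shows the board with the feet, but no gripper over the left pad, which the robot state says it should be above. I'll check whether the picture is stale.

Run:
```python
from h import *
print(r.read_state()['time_s'])
o=[]
for n in('scene','top'):
    im,_=r.get_image(n);a=cv2.imread(f'pics/{n}0.png');b=im[:,:,::-1].copy()
    print(n,(np.abs(a.astype(int)-b).max(2)>40).sum());o.append(b)
print(r.read_state()['time_s'],r.read_state()['joint_positions'])
cv2.imwrite('pics/both.png',cv2.resize(np.vstack(o),None,fx=.75,fy=.75))
p=r.camera_params('scene');print(p['R']@r.read_state()['position']+p['t'])
```

```text
2.025
scene 6503
top 11779
2.125 [-2.71580860e-01  2.45844549e-01 -4.77781741e-01  8.46556126e-01
 -1.03462393e-05 -3.84899676e-01]
[-0.07141441 -0.03164215  0.85204109]
```

View pics/both.png

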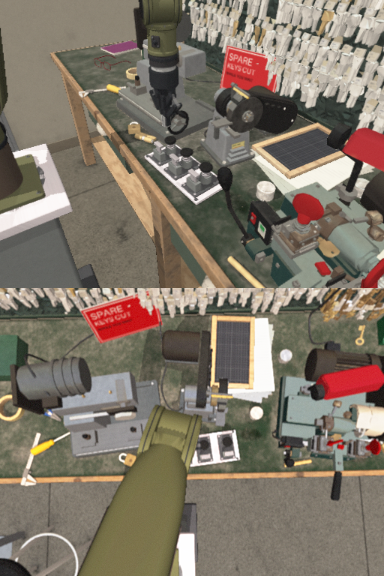

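The gripper now shows above the left pad in the scene view, at about (225,175) full-size. The previous frame was stale. Now to press, in steps.

```bash
cat > f.py <<'E'
from h import *
import sys
F=[];Z=[]
s=r.read_state()
print('F',s['wrist_force'].round(2),'tip z mm',round((s['position'][2]-.017)*1000,2),'xy',s['position'][:2].round(4),'t',s['time_s'])
P=[(.4507,-.1270,.087),(.4597,-.2040,.087),(.4687,-.2868,.087)]
if len(sys.argv)>1: print(*delta(P[int(sys.argv[1])]))
E
python3 f.py 0
```

```text
F [-0.21  0.16 -0.22] tip z mm 87.78 xy [ 0.4504 -0.1254] t 2.125
[-0.01  0.03  0.02] [-0.01 -0.16  1.78]
```

```bash
python3 -m inch '[0,0,0,0,-0.15,0.8,0, 0,0,0,0,-0.15,1.6,0, 0,0,0,0,-0.15,1.7,0, 0,0,0,0,-0.15,1.7,0]' >/dev/null; python3 f.py 0; for i in 1; do python3 -m inch '[0,0,0,0,0,0.2,0, 0,0,0,0,0,0.2,0]'>/dev/null; python3 f.py; done
```

```text
F [ 0.1   0.36 -0.16] tip z mm 70.08 xy [ 0.4502 -0.1269] t 2.625
[ 0.01 -0.01  0.01] [-0.05 -0.02  0.01]
F [-0.63 -0.16  0.72] tip z mm 68.1 xy [ 0.4503 -0.127 ] t 2.875
```

```bash
python3 -m inch '[0,0,0,0,0,0.2,0, 0,0,0,0,0,0.2,0]'>/dev/null; python3 f.py;python3 -m inch '[0,0,0,0,0,0.2,0, 0,0,0,0,0,0.2,0]'>/dev/null; python3 f.py;python3 -m inch '[0,0,0,0,0,0.2,0, 0,0,0,0,0,0.2,0]'>/dev/null; python3 f.py
```

```text
F [-0.69  0.02  0.74] tip z mm 65.96 xy [ 0.4501 -0.127 ] t 3.125
F [ 0.55  0.23 -0.43] tip z mm 63.94 xy [ 0.4501 -0.127 ] t 3.375
F [-0.33  0.17  1.08] tip z mm 61.94 xy [ 0.4501 -0.1269] t 3.625
```

```bash
for k in 1; do python3 -m inch '[0,0,0,0,0,0.15,0, 0,0,0,0,0,0.15,0]'>/dev/null; python3 f.py;python3 -m inch '[0,0,0,0,0,0,0]'>/dev/null; python3 f.py;python3 -m inch '[0,0,0,0,0,0,0]'>/dev/null; python3 f.py; done
python3 - <<'E'
from h import *
r.get_image('scene');im,_=r.get_image('scene');cv2.imwrite('pics/s2.png',cv2.resize(im[120:270,170:320,::-1],None,fx=4,fy=4,interpolation=cv2.INTER_CUBIC))
E
```

```text
F [-0.99  0.07 -0.53] tip z mm 60.49 xy [ 0.4502 -0.1269] t 3.875
F [0.56 0.85 0.28] tip z mm 60.62 xy [ 0.4503 -0.127 ] t 4.0
F [0.11 0.67 0.13] tip z mm 60.66 xy [ 0.4503 -0.127 ] t 4.125
```

View pics/s2.png

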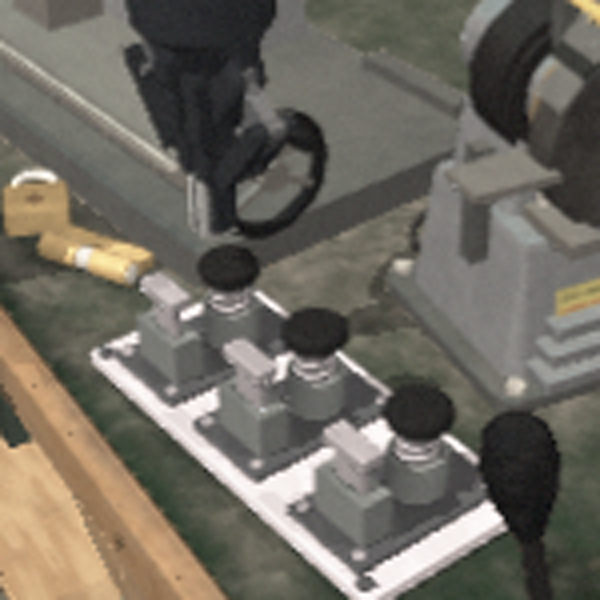

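The fingertips appear at crop (207,237), slightly above and left of the left pad at (228,260). I'll compare that with projected points, and test for image lag.

Run:
```python
from h import *
p=r.camera_params('scene');K=np.array([[p['fx'],0,p['cx']],[0,p['fy'],p['cy']],[0,0,1]])
pts=np.array([(.4503,-.127,.0606),(.4503,-.127,.07),(.4503,-.127,.08),(.4503,-.127,.09),(.4586,-.1263,.068),(.4675,-.204,.068),(.4763,-.286,.068)])
q=cv2.projectPoints(pts,cv2.Rodrigues(p['R'])[0],p['t'],K,p['distortion'])[0].reshape(-1,2)
print(((q-[170,120])*4).round(0))
im0,_=r.get_image('scene')
for k in range(3):
    im,_=r.get_image('scene');print((np.abs(im0.astype(int)-im)[120:200,190:250].max(2)>40).sum())
print(r.read_state()['time_s'],r.read_state()['wrist_force'])
```

```text
[[216. 272.]
 [215. 258.]
 [215. 243.]
 [214. 227.]
 [228. 256.]
 [315. 321.]
 [417. 399.]]
0
1
1
4.425 [0.22861651 0.04007855 0.43081943]
```

```bash
cat > g.py <<'E'
from h import *
def tip(n='scene'):
    im,d=r.get_image(n);s=r.read_state();p=r.camera_params(n)
    v,u=np.mgrid[0:384,0:512];K=np.array([[p['fx'],0,p['cx']],[0,p['fy'],p['cy']],[0,0,1]])
    q=cv2.undistortPoints(np.stack([u,v],-1).reshape(-1,1,2).astype(float),K,p['distortion']).reshape(384,512,2)
    X=(np.dstack([q*d[...,None],d])-p['t'])@p['R'];X=X[d>0]
    t=s['position'];m=(np.hypot(X[:,0]-t[0],X[:,1]-t[1])<.035)&(X[:,2]>.03)&(X[:,2]<.2)
    z=np.sort(X[m,2]);h=np.histogram(z,np.arange(.03,.15,.005))[0]
    print(dict(zip((np.arange(30,145,5)).tolist(),h.tolist())))
    Y=X[m];Y=Y[(Y[:,2]>.072)&(Y[:,2]<.1)];print(Y[np.argsort(Y[:,2])][:8].round(4).tolist())
tip()
E
python3 g.py
```

```text
{30: 39, 35: 67, 40: 15, 45: 17, 50: 2, 55: 23, 60: 51, 65: 108, 70: 0, 75: 0, 80: 0, 85: 5, 90: 10, 95: 22, 100: 23, 105: 22, 110: 24, 115: 25, 120: 20, 125: 10, 130: 26, 135: 49, 140: 43}
[[0.443, -0.1337, 0.088], [0.4536, -0.1324, 0.0888], [0.4513, -0.1321, 0.0894], [0.4438, -0.1324, 0.0896], [0.4586, -0.1324, 0.0897], [0.447, -0.1356, 0.0903], [0.4447, -0.1353, 0.0909], [0.4557, -0.1333, 0.0912]]
```

Run:
```python
from h import *
b=cv2.imread('pics/both.png')[:288]
im,_=r.get_image('scene');c=cv2.resize(im[:,:,::-1],None,fx=.75,fy=.75)
D=np.abs(b.astype(int)-c).max(2);print((D>40).sum(),np.argwhere(D>40).min(0) if (D>40).any() else 0,np.argwhere(D>40).max(0) if (D>40).any() else 0)
best=[(np.abs(np.roll(b,k,0).astype(int)-c)[95:135,150:185].mean().round(2)) for k in range(-3,25)];print(best)
s=r.read_state();print(s['position'],s['joint_positions'],s['time_s'],s['wrist_force'])
```

```text
1007 [0 0] [133 182]
[np.float64(29.88), np.float64(26.71), np.float64(22.67), np.float64(18.42), np.float64(19.92), np.float64(20.74), np.float64(20.48), np.float64(19.76), np.float64(19.16), np.float64(18.89), np.float64(18.84), np.float64(19.11), np.float64(20.28), np.float64(22.07), np.float64(24.17), np.float64(26.22), np.float64(27.73), np.float64(28.69), np.float64(29.26), np.float64(29.56), np.float64(29.83), np.float64(29.89), np.float64(29.97), np.float64(30.2), np.float64(30.42), np.float64(30.48), np.float64(30.45), np.float64(31.01)]
[ 0.45028892 -0.12698004  0.07762716] [-2.74872864e-01  2.75539498e-01 -5.19028253e-01  7.76217176e-01
  1.89622710e-05 -3.87896920e-01] 4.525 [-0.2988289   0.04891502  0.25890704]
```

Depth puts the real fingertips about 20 mm higher than TCP minus 17 mm, and the force agrees that there is no contact. I'll go by feel from here.

```bash
python3 -m inch '[0,0,0,0,0,0.4,0, 0,0,0,0,0,0.8,0, 0,0,0,0,0,0.8,0]'>/dev/null; python3 f.py;python3 -m inch '[0,0,0,0,0,0.2,0, 0,0,0,0,0,0.2,0]'>/dev/null; python3 f.py;python3 -m inch '[0,0,0,0,0,0.2,0, 0,0,0,0,0,0.2,0]'>/dev/null; python3 f.py; python3 g.py
```

```text
F [ 0.04 -0.45 -1.44] tip z mm 52.08 xy [ 0.4498 -0.1268] t 4.9
F [ 0.13  0.37 -0.47] tip z mm 50.49 xy [ 0.4502 -0.127 ] t 5.15
F [-0.39  0.76  0.08] tip z mm 48.51 xy [ 0.4502 -0.127 ] t 5.4
{30: 37, 35: 67, 40: 16, 45: 16, 50: 2, 55: 21, 60: 54, 65: 86, 70: 0, 75: 8, 80: 13, 85: 25, 90: 22, 95: 25, 100: 22, 105: 24, 110: 13, 115: 14, 120: 34, 125: 52, 130: 36, 135: 19, 140: 47}
[[0.4433, -0.1319, 0.0764], [0.4502, -0.1331, 0.0772], [0.4521, -0.1343, 0.0773], [0.4446, -0.1343, 0.0773], [0.4553, -0.133, 0.078], [0.4397, -0.1345, 0.0792], [0.4468, -0.1349, 0.0795], [0.4375, -0.1246, 0.0796]]
```

```bash
python3 -m inch '[0,0,0,0,0,0.4,0, 0,0,0,0,0,0.4,0]'>/dev/null; python3 f.py;python3 -m inch '[0,0,0,0,0,0.2,0, 0,0,0,0,0,0.2,0]'>/dev/null; python3 f.py;python3 -m inch '[0,0,0,0,0,0.2,0, 0,0,0,0,0,0.2,0]'>/dev/null; python3 f.py; python3 -m inch '[0,0,0,0,0,0.2,0, 0,0,0,0,0,0.2,0]'>/dev/null; python3 f.py;python3 g.py
```

```text
F [-0.94 -0.04 -0.02] tip z mm 44.26 xy [ 0.4499 -0.1269] t 5.7
F [0.79 0.53 0.22] tip z mm 42.45 xy [ 0.4501 -0.1269] t 5.95
F [0.5  0.45 0.44] tip z mm 40.47 xy [ 0.4502 -0.1269] t 6.2
F [-0.19  0.16  0.63] tip z mm 38.67 xy [ 0.4505 -0.127 ] t 6.45
{30: 40, 35: 63, 40: 19, 45: 13, 50: 3, 55: 23, 60: 42, 65: 60, 70: 13, 75: 23, 80: 23, 85: 23, 90: 23, 95: 26, 100: 15, 105: 9, 110: 31, 115: 55, 120: 34, 125: 23, 130: 39, 135: 36, 140: 30}
[[0.4421, -0.134, 0.0727], [0.4436, -0.1358, 0.0732], [0.4473, -0.1382, 0.0733], [0.4546, -0.1384, 0.0734], [0.4379, -0.1233, 0.0735], [0.4379, -0.1326, 0.0735], [0.4376, -0.1286, 0.0739], [0.4392, -0.1255, 0.0742]]
```

```bash
python3 -m inch '[0,0,0,0,0,0.2,0, 0,0,0,0,0,0.2,0]'>/dev/null; python3 f.py;python3 -m inch '[0,0,0,0,0,0.2,0, 0,0,0,0,0,0.2,0]'>/dev/null; python3 f.py;python3 -m inch '[0,0,0,0,0,0.2,0, 0,0,0,0,0,0.2,0]'>/dev/null; python3 f.py; python3 -m inch '[0,0,0,0,0,0,0]'>/dev/null; python3 f.py;python3 - <<'E'
from h import *
im,_=r.get_image('scene');cv2.imwrite('pics/s3.png',cv2.resize(im[130:240,180:290,::-1],None,fx=5,fy=5,interpolation=cv2.INTER_CUBIC))
E
```

```text
F [-0.41 -0.25  3.68] tip z mm 36.79 xy [ 0.4505 -0.1271] t 6.75
F [-1.43  0.46  6.66] tip z mm 34.88 xy [ 0.4505 -0.1271] t 7.0
F [-1.4   0.52  8.21] tip z mm 33.08 xy [ 0.4505 -0.1271] t 7.25
F [-1.32 -0.11  8.67] tip z mm 33.19 xy [ 0.4505 -0.1271] t 7.375
```

View pics/s3.png

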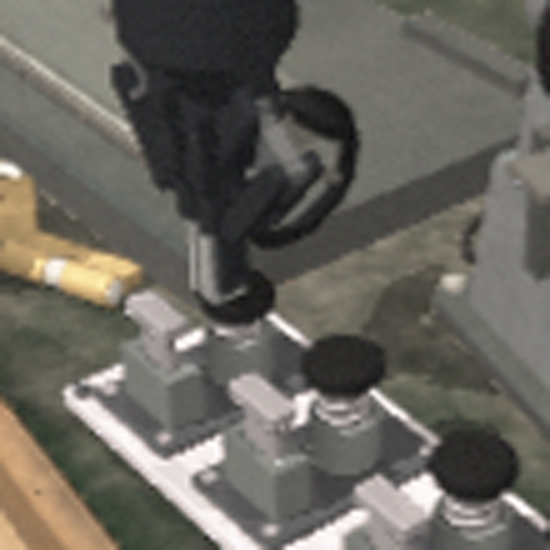

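The left pad is visibly pressed about 5 mm at (235,300), at roughly 8.5 N and a slope of about 1.3 N/mm, so it is firm. Lifting and moving to the middle pad.

```bash
python3 f.py 1; python3 -m inch '[0,0,0,0,0,-2,0, 0,0,0,0,0,-3,0, 0,0,0,0,-4,-3,0, 0,0,0,0,-7.7,-3,0, 0,0,0,0,-7.7,-3,0]' >/dev/null; python3 f.py 1
```

```text
F [-2.53  0.54  8.31] tip z mm 33.19 xy [ 0.4505 -0.127 ] t 7.425
[-0.01  0.04  0.  ] [-0.05 -7.75 -3.68]
F [-0.2   1.49 -0.08] tip z mm 62.37 xy [ 0.4596 -0.2055] t 8.05
[-0.05  0.04 -0.17] [-0.03  0.15 -0.76]
```

Tip is at a reported 62 mm. Contact was at about 39, so I'll drop to 41 and then step down 2 mm at a time.

```bash
python3 -m inch '[0,0,0,0,0.1,1,0, 0,0,0,0,0.1,2,0, 0,0,0,0,0.1,2.1,0, 0,0,0,0,0.1,2.1,0]' >/dev/null; python3 f.py 1;  python3 -m inch '[0,0,0,0,0,0.2,0, 0,0,0,0,0,0.2,0]'>/dev/null; python3 f.py;python3 -m inch '[0,0,0,0,0,0.2,0, 0,0,0,0,0,0.2,0]'>/dev/null; python3 f.py; python3 -m inch '[0,0,0,0,0,0.2,0, 0,0,0,0,0,0.2,0]'>/dev/null; python3 f.py
```

```text
F [ 0.28 -0.14  0.62] tip z mm 41.32 xy [ 0.4586 -0.2019] t 8.55
[ 0.03 -0.04  0.05] [-0.08 -0.22 -2.87]
F [-0.82  0.59  0.39] tip z mm 39.71 xy [ 0.4589 -0.2025] t 8.8
F [-1.27 -0.04  1.02] tip z mm 37.77 xy [ 0.4592 -0.2026] t 9.05
F [ 0.73 -0.19  1.46] tip z mm 35.69 xy [ 0.4592 -0.2026] t 9.3
```

```bash
python3 -m inch '[0,0,0,0,0,0.2,0, 0,0,0,0,0,0.2,0]'>/dev/null; python3 f.py;python3 -m inch '[0,0,0,0,0,0.2,0, 0,0,0,0,0,0.2,0]'>/dev/null; python3 f.py; python3 -m inch '[0,0,0,0,0,0,0]'>/dev/null; python3 f.py;python3 -m inch '[0,0,0,0,0,0.2,0, 0,0,0,0,0,0.2,0]'>/dev/null; python3 f.py
```

```text
F [0.75 0.88 2.61] tip z mm 33.65 xy [ 0.4592 -0.2026] t 9.55
F [ 0.86 -0.56  3.7 ] tip z mm 31.63 xy [ 0.4591 -0.2026] t 9.8
F [1.24 0.39 3.06] tip z mm 31.74 xy [ 0.4591 -0.2026] t 9.925
F [0.18 0.09 3.21] tip z mm 29.66 xy [ 0.4592 -0.2026] t 10.175
```

The middle pad has sunk about 9 mm at about 3.3 N, so it is soft. The right pad still has to be pressed.

```bash
python3 f.py 2; python3 -m inch '[0,0,0,0,0,-2,0, 0,0,0,0,0,-3.3,0, 0,0,0,0,-4.5,-3.3,0, 0,0,0,0,-8.4,-3.3,0, 0,0,0,0,-8.4,-3.3,0]' >/dev/null; python3 f.py 2;python3 -m inch '[0,0,0,0,0,1,0, 0,0,0,0,0,2,0, 0,0,0,0,0,2.2,0, 0,0,0,0,0,2.2,0]' >/dev/null; python3 f.py 2
```

```text
F [0.18 0.09 3.21] tip z mm 29.66 xy [ 0.4592 -0.2026] t 10.175
[-0.02  0.03  0.  ] [ 0.   -8.47 -4.03]
F [-0.28  0.9   0.88] tip z mm 62.42 xy [ 0.4686 -0.2883] t 10.8
[-0.05  0.02 -0.18] [-0.03  0.15 -0.76]
F [ 0.98 -0.27 -0.24] tip z mm 40.22 xy [ 0.468  -0.2852] t 11.3
[ 0.04 -0.05  0.05] [-0.05 -0.16 -2.98]
```

```bash
python3 -m inch '[0,0,0,0,0,0.2,0, 0,0,0,0,0,0.2,0]'>/dev/null; python3 f.py;python3 -m inch '[0,0,0,0,0,0.2,0, 0,0,0,0,0,0.2,0]'>/dev/null; python3 f.py; python3 -m inch '[0,0,0,0,0,0.2,0, 0,0,0,0,0,0.2,0]'>/dev/null; python3 f.py;python3 -m inch '[0,0,0,0,0,0.15,0, 0,0,0,0,0,0.15,0]'>/dev/null; python3 f.py
```

```text
F [ 0.08  1.58 -0.18] tip z mm 38.92 xy [ 0.4687 -0.286 ] t 11.55
F [-0.13 -0.43  2.77] tip z mm 36.91 xy [ 0.4687 -0.286 ] t 11.8
F [0.9  1.02 4.85] tip z mm 34.86 xy [ 0.4687 -0.286 ] t 12.05
F [0.83 1.66 6.08] tip z mm 33.5 xy [ 0.4688 -0.2861] t 12.3
```

The right pad is firm: about 5 mm at 6 N. The middle foot is the soft one. Moving above its tag.

```bash
python3 - <<'E'
from h import *
print(delta([.4253,-.2072,.08]))
E
python3 -m inch '[0,0,0,0,0,-2,0, 0,0,0,0,0,-3.2,0, 0,0,0,2,2,-3.5,0, 0,0,0,4,5,-3.5,0, 0,0,0,4,7,-3.5,0]' >/dev/null
python3 - <<'E'
from h import *
print(delta([.4253,-.2072,.08]))
E
```

```text
(array([-0.02,  0.05,  0.  ]), array([ 3.43,  8.33, -2.95]))
(array([ 0.06, -0.13, -0.06]), array([-0.82,  1.16,  0.47]))
```

```bash
python3 -m inch '[0,0,0,-0.57,1.33,0.5,0, 0,0,0,-0.57,1.33,0.5,0, 0,0,0,-0.57,1.33,0.5,0]' >/dev/null; python3 f.py
python3 - <<'E'
from h import *
print(delta([.4253,-.2072,.061]))
r.get_image('scene');im,_=r.get_image('scene');cv2.imwrite('pics/s4.png',cv2.resize(im[140:260,190:310,::-1],None,fx=5,fy=5,interpolation=cv2.INTER_CUBIC))
E
sed -i 's/<.035/<.03/;s/>.072)/>.078)/' g.py; python3 g.py
```

```text
F [ 0.73 -1.21  0.25] tip z mm 63.04 xy [ 0.4259 -0.2075] t 13.3
(array([-0.04,  0.03,  0.03]), array([0.06, 0.04, 1.9 ]))
{30: 43, 35: 92, 40: 29, 45: 12, 50: 7, 55: 13, 60: 52, 65: 59, 70: 0, 75: 0, 80: 0, 85: 0, 90: 7, 95: 21, 100: 22, 105: 26, 110: 32, 115: 28, 120: 26, 125: 14, 130: 13, 135: 35, 140: 50}
[[0.4299, -0.2132, 0.0915], [0.4248, -0.214, 0.0915], [0.4197, -0.215, 0.0917], [0.4179, -0.2141, 0.0918], [0.4136, -0.2055, 0.0931], [0.4149, -0.2157, 0.094], [0.4197, -0.2152, 0.0943], [0.4124, -0.2038, 0.095]]
```

View pics/s4.png

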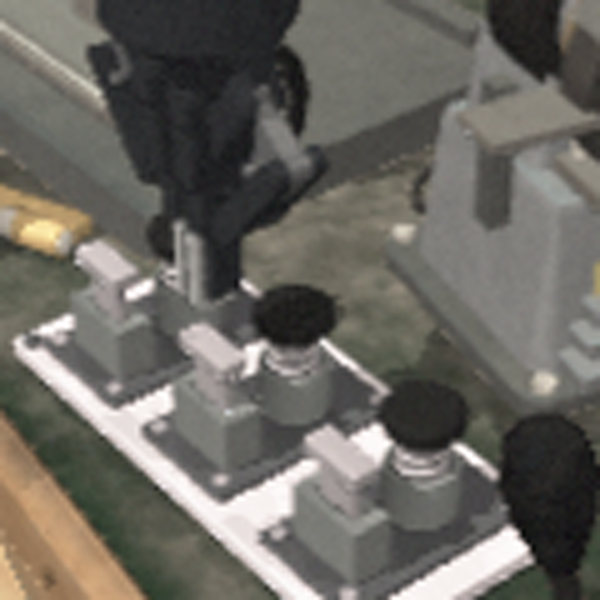

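The tips at crop (205,300) are directly above the middle tag at (212,345). Descending.

```bash
python3 -m inch '[0,0,0,0.05,0,1,0, 0,0,0,0.05,0,2,0, 0,0,0,0.05,0,2.2,0, 0,0,0,0.05,0,2.2,0]' >/dev/null; python3 f.py; python3 -m inch '[0,0,0,0,0,0.2,0, 0,0,0,0,0,0.4,0, 0,0,0,0,0,0.4,0]'>/dev/null; python3 f.py;python3 -m inch '[0,0,0,0,0,0.2,0, 0,0,0,0,0,0.4,0, 0,0,0,0,0,0.4,0]'>/dev/null; python3 f.py; python3 -m inch '[0,0,0,0,0,0.2,0, 0,0,0,0,0,0.4,0, 0,0,0,0,0,0.4,0]'>/dev/null; python3 f.py
```

```text
F [-0.16 -0.25  0.35] tip z mm 40.73 xy [ 0.424 -0.207] t 13.95
F [-0.05 -0.17  0.26] tip z mm 37.23 xy [ 0.4246 -0.2072] t 14.325
F [0.24 0.72 1.04] tip z mm 33.01 xy [ 0.4246 -0.2072] t 14.7
F [ 0.34 -0.19  1.18] tip z mm 28.9 xy [ 0.4244 -0.2071] t 15.075
```

```bash
python3 -m inch '[0,0,0,0,0,0.2,0, 0,0,0,0,0,0.4,0, 0,0,0,0,0,0.4,0]'>/dev/null; python3 f.py; python3 -m inch '[0,0,0,0,0,0.2,0, 0,0,0,0,0,0.2,0]'>/dev/null; python3 f.py; python3 -m inch '[0,0,0,0,0,0.15,0, 0,0,0,0,0,0.15,0]'>/dev/null; python3 f.py;python3 - <<'E'
from h import *
r.get_image('scene');im,_=r.get_image('scene');cv2.imwrite('pics/s5.png',cv2.resize(im[140:260,190:310,::-1],None,fx=5,fy=5,interpolation=cv2.INTER_CUBIC))
E
```

```text
F [0.47 0.03 0.47] tip z mm 24.84 xy [ 0.4242 -0.2071] t 15.45
F [ 0.6  -0.1   0.16] tip z mm 22.87 xy [ 0.4242 -0.207 ] t 15.7
F [-3.16  0.75 12.73] tip z mm 22.7 xy [ 0.4242 -0.2071] t 15.95
```

View pics/s5.png

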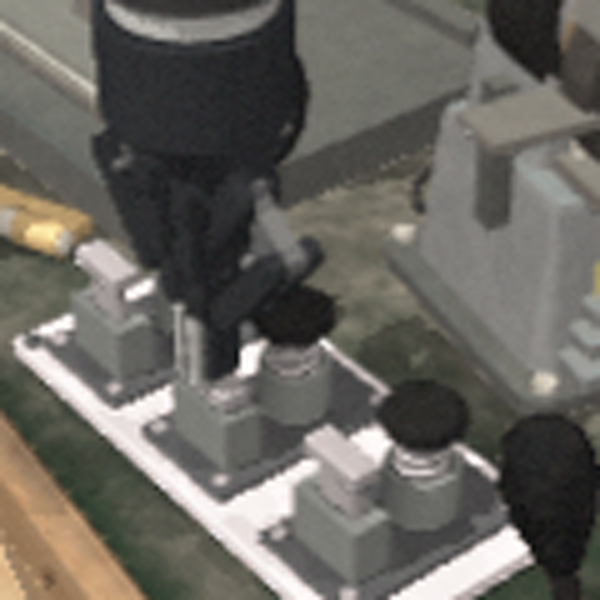

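The middle tag is down on its block at (225,390), and the force jumped to 12.7 N at the stop. The other two tags stand. Lifting away and checking.

```bash
python3 -m inch '[0,0,0,0,0,0.05,0, 0,0,0,0,0,0.05,0]'; python3 -m inch '[0,0,0,0,0,-2,0, 0,0,0,0,0,-5,0, 0,0,0,0,0,-10,0, 0,0,0,2,0,-14,0, 0,0,0,6,0,-16,0]'; python3 -m inch '[0,0,0,4,4,0,0, 0,0,0,4,10,0,0, 0,0,0,4,15,0,0, 0,0,0,4,15,0,0]'
python3 - <<'E'
from h import *
o=[]
r.get_image('scene');im,d=r.get_image('scene');p=r.camera_params('scene')
v,u=np.mgrid[0:384,0:512];K=np.array([[p['fx'],0,p['cx']],[0,p['fy'],p['cy']],[0,0,1]])
q=cv2.undistortPoints(np.stack([u,v],-1).reshape(-1,1,2).astype(float),K,p['distortion']).reshape(384,512,2)
X=(np.dstack([q*d[...,None],d])-p['t'])@p['R'];X=X[d>0]
for t in [(.4165,-.132),(.4253,-.207),(.4337,-.2906),(.4586,-.1263),(.4675,-.204),(.4763,-.286)]:
    m=np.hypot(X[:,0]-t[0],X[:,1]-t[1])<.008;print(t,np.percentile(X[m,2],[50,90]).round(4))
cv2.imwrite('pics/s6.png',cv2.resize(im[140:260,180:300,::-1],None,fx=4,fy=4,interpolation=cv2.INTER_CUBIC))
E
```

```text
time_s: 16.3
position: [0.4242, -0.2071, 0.0396]
tool_rot: [0.0, -0.056, 0.998, -0.0]
wrist_force: [-4.6, 1.6, 16.8]
opening: -0.0
grip_force: 8.4
time_s: 16.92
position: [0.3661, -0.2147, 0.2002]
tool_rot: [0.002, -0.057, 0.998, -0.001]
wrist_force: [-0.4, -0.3, -0.4]
opening: -0.0001
grip_force: 0.0
time_s: 17.42
position: [0.3065, -0.0668, 0.1978]
tool_rot: [-0.001, -0.06, 0.998, 0.0]
wrist_force: [0.4, -0.3, -0.7]
opening: 0.0001
grip_force: 0.0
(0.4165, -0.132) [0.048  0.0661]
(0.4253, -0.207) [-0.4426  0.0489]
(0.4337, -0.2906) [0.0543 0.066 ]
(0.4586, -0.1263) [0.0653 0.0671]
(0.4675, -0.204) [0.0405 0.0671]
(0.4763, -0.286) [0.0663 0.0674]
```

View pics/s6.png

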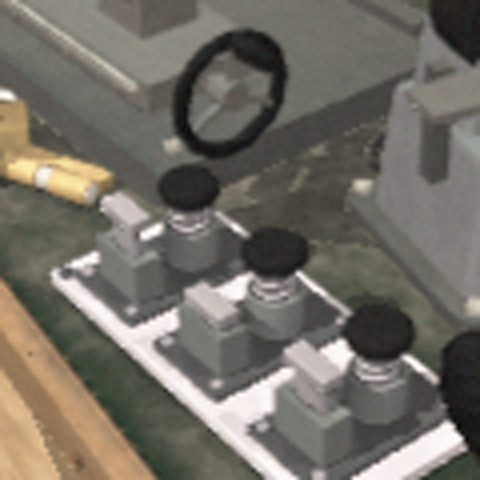

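The middle tag at (212,303) now sits on its guide block. The left tag (125,215) and right tag (313,365) stand, the pads have sprung back, and the robot is clear.

```bash
python3 -c "
from station import r
print(r.job_done())"
```

```text
the job is handed in; nothing more can be done
None
```

I pressed all three pads from left to right, found the middle foot to be the soft one, and pushed its tag down to the solid stop; the left and right tags still stand, nothing loose was touched, and the job is handed in.

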